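Hold a lens barrel seated in the lamp's V-block

TASK

Three lens barrels lie in white rests on the lab bench. Pick out the middle-sized one (30 mm across), lay it in the steel V-block in front of the lamp, centred along the block so that its ends are flush with the block's ends, and press it gently but definitely down so that it bears on both sides of the V. The job finishes while you are still holding it pressed there, as if for the glue to set; leave the other two barrels and the other things on the bench where they are.

Things in the scene. Friction and masses are not known exactly. Their poses are not given: they have to be found in the camera images.
- lens_mid: The middle-sized one of three look-alike lens barrels: a plain dark-metal cylinder 30 mm in diameter and 108 mm long, a glass face at each end, about 150 g. Origin at its centre (on the axis, half-way along); its x axis runs along the barrel. Both ends are alike. It starts lying level in a white V-notched rest, axis 39 mm above the bench.
- lens_thin: The thinnest of three look-alike lens barrels: a plain dark-metal cylinder 22 mm in diameter and 108 mm long, a glass face at each end, about 90 g. Origin at its centre (on the axis, half-way along); its x axis runs along the barrel. Both ends are alike. It starts lying level in a white V-notched rest, axis 34 mm above the bench.
- lens_thick: The thickest of three look-alike lens barrels: a plain dark-metal cylinder 38 mm in diameter and 108 mm long, a glass face at each end, about 220 g. Origin at its centre (on the axis, half-way along); its x axis runs along the barrel. Both ends are alike. It starts lying level in a white V-notched rest, axis 45 mm above the bench.
- rest_thin: White plastic rest that carries the thin barrel at the start; the three rests are alike, and which stands where changes. Fixed. Base 100 x 36 x 4 mm; two V-notched uprights 10 mm thick, 38 mm either side of the middle, 34 mm high; between them the barrel is free at the sides and below. Origin under its middle on the bench, x along the barrel.
- rest_mid: White plastic rest that carries the middle-sized barrel at the start; the three rests are alike, and which stands where changes. Fixed. Base 100 x 36 x 4 mm; two V-notched uprights 10 mm thick, 38 mm either side of the middle, 34 mm high; between them the barrel is free at the sides and below. Origin under its middle on the bench, x along the barrel.
- rest_thick: White plastic rest that carries the thick barrel at the start; the three rests are alike, and which stands where changes. Fixed. Base 100 x 36 x 4 mm; two V-notched uprights 10 mm thick, 38 mm either side of the middle, 34 mm high; between them the barrel is free at the sides and below. Origin under its middle on the bench, x along the barrel.
- vblock: Steel V-block, fixed; x runs along the V, origin on the bench under the V's middle. Base 70 mm wide, 12 mm thick, x = -130 to 60 mm. Two V-sections 28 mm long at x = -40 and 40 mm: the V's ends are at -54 and 54 mm, and fingers pass beside the barrel in the 52 mm gap between. Black lamp housing, 64 mm high, 54 mm wide, x = -124 to -72 mm with its light port.
- vee_seat (a point): Where the centre of the 30 mm barrel must be when seated: on the V-block's middle, 43 mm above the bench. Its x axis runs along the V.
- flank_left: The +y side of the V (both sections): rigid, smooth-ground and slippery (friction about 0.2) 45 degree faces fixed to the block. The V is 90 degrees, its bottom line 22 mm and its top edges 42 mm above the bench, the top edges 40 mm apart. Origin and axes as the V-block's.
- flank_right: The -y side of the V (both sections), mirror image of the left. Origin and axes as the V-block's.
- bottle: Bystander: glass bottle with a blue cap, 56 mm across, 110 mm high; origin under its middle.
- tip_box: Bystander: grey pipette-tip box with a clear lid, 84 x 124 x 59 mm; origin under its middle.
- wrench: Bystander: small steel wrench 150 mm long lying on the bench; origin under its middle.
Things that resemble listed ones, but are neither listed nor needed, are in the scene too. Leave any brown or pink look-alike of the lens_mid alone.

How it is judged:
By the outcome, as a careful person would: the job done as asked, in the order asked, and still so for the second after the job is handed in, while the arm keeps its last pose, push and grip.
It also fails if it takes over 42 s, if anything falls off the work surface, if the arm or the gripper's body presses on something with over 40 N, if the wrist force passes 120 N, or if a joint passes its speed limit or range.

ROBOT

A 6-joint arm with a two-finger parallel gripper is mounted at the origin on the work surface. World frame = base frame: x ahead of the robot, y to its left, z up, the work surface at z = 0. Lengths are in m, angles in degrees, forces in N, time in s.
With the tool pointing down it reaches from about 0.4 to 0.825 m from the base axis. Payload 7 kg.
Tool frame: the origin (TCP) lies at the very end of the fingers, on their centre line; the grasp point (between the pads) lies tcp_to_grasp behind it (tcp_to_grasp is the distance from the TCP to the grasp point, in m); x points along the fingers, y is the direction in which the jaws open and shut, and the axes are right-handed (so a half turn about x gives the same grasp; the last joint's range is limited). The gripper opens to 88 mm and grips with 3 to 60 N. Pads are 19 mm wide; open, the fingers measure 130 mm over their backs; the gripper's body (78 mm by 193 mm) begins 47 mm behind the grasp point.
Start: joints at [-50.013, 20.546, 0.682, 0, -70.136, -16.507], TCP at [0.269, -0.619, 0.227] pointing down, gripper open.
Joint ranges: [-176.03, 176.03], [-82.01, 121.73], [-58.28, 71.71], [-173.87, 95.51], [-174.79, -0.11], [-173.66, 173.66]. Speed limits (degrees/s): [136.94, 136.94, 172.46, 180, 180, 180].

INTERFACE

Orientations are given as [roll, pitch, yaw] about the fixed x, y, z axes, in that order (R = Rz(yaw) Ry(pitch) Rx(roll)).
In Python, from plant import * gives the robot as it stands. The module is installed in compiled form; this text tells all that it offers.
- The arm moves only by the shell command python3 -m pendant 'ROWS'. ROWS is JSON, a list of rows, each an object with "claw": the finger opening in mm, from 0 to 87.6; "linear": the shift along the tool's x, y, z in mm, a list of three; "twist": the turn about the tool's x in rad. In form: [{"claw": claw, "linear": [tx, ty, tz], "twist": twist}, ...]. A call has exactly 10 rows; each row shifts and turns the commanded pose from where the row before left it, along the tool's axes as they then stand; what a row does not reach is not made up. A row lasts 1/12 s, in which the tool goes at most 41.7 mm and 7.16 degrees, less where a joint would pass 70% of its speed; a pose out of reach is approached as far as the arm can. A call with a gripper value outside its range is refused whole. The fingers move at their own pace and stop on an object; the grip force is fixed at half the most. Time passes only in rows, so rows that do not move let the fingers close, or fill a call up. It gives the time, the measured TCP pose, the force and the opening at its end, in the units of the state.
- get_obs(): the state, without advancing time (a new reading comes with each control period).
- snapshot(name): name is "scene" or "top" or "wrist"; returns (picture, depth): 420x560x3 uint8, red, green, blue; 420x560 float32, m along the optical axis (not along the pixel's ray), 0 where there is no reading.
- camera_params(name): a dict with "fx", "fy", "cx", "cy" (pixels), "rvec" (rotation vector, rad) and "tvec" (3), from world to camera coordinates, as OpenCV has them. Camera axes: x right, y down, z forward; pixel columns grow to the right and rows downward; lengths in m; the calibration is good to about 2 mm. A picture is of the moment at which its call begins: read the wrist's pose just before it. camera_params takes no time and is no camera call; for the wrist camera it gives the pose at the moment of the call.
- close_job(): hands the job in, once; it reports no verdict.
Trained networks look in the newest picture that a camera, given by its name, has taken for a name from the list of things; names that differ only in an ending like _2 or _b are one class to them, and where a whole thing is asked for, a point or a joint stands for the part that bears it (a point fixed in the world has none). Each returns a list of dicts, best first, with "confidence" (0 to 1); they miss things now and then, are a little off and sometimes report something else, mostly with a low value. They report only what shows in the picture. A call takes as long as a camera call. They do not tell look-alikes from the thing itself.
- boxes_of(camera, target): "xy" ([column, row] in pixels, amid what is visible of it).
The state is a dict: "clock": time; "joint_pos": joint angles; "qvel": joint speeds; "tau": joint torques, N m; "tool_pos": TCP position; "orientation": TCP orientation; "force": force on the tool from outside, world axes, zero at the start; "moment": the same for the moment, N m; "opening": finger opening in m.
Only numpy, scipy, OpenCV 4.12 (cv2) and the standard library are available. Lean on these libraries where they do the work, as an engineer would, in place of code of your own. Each camera call takes 0.05 s, during which the arm holds its last target. There are 200 camera calls.

## Working session

There is one attempt and no reset: what is moved stays moved. The work goes in short steps, Python scripts to look and compute and a shell command to move; the robot and the scene stay as the last step left them, time stands still between calls to the robot, and variables do not carry over. Pictures are saved under pics/ and viewed, about 8 in all and at most 12, crops included, and the job is handed in when it is done.

```bash
mkdir -p pics
cat > h.py <<'E'
from plant import *
import numpy as np, cv2
def w(cam,uv,z,P=None):
    P=P or camera_params(cam)
    R=cv2.Rodrigues(np.array(P["rvec"],float))[0];t=np.array(P["tvec"],float).ravel()
    d=R.T@np.array([(uv[0]-P["cx"])/P["fx"],(uv[1]-P["cy"])/P["fy"],1.]);o=-R.T@t
    return o+d*(z-o[2])/d[2]
def cloud(cam,D,P=None):
    P=P or camera_params(cam)
    R=cv2.Rodrigues(np.array(P["rvec"],float))[0];t=np.array(P["tvec"],float).ravel()
    v,u=np.mgrid[:D.shape[0],:D.shape[1]]
    p=np.stack([(u-P["cx"])/P["fx"]*D,(v-P["cy"])/P["fy"]*D,D],-1)
    return (p-t)@R
E
python3 - <<'E'
from h import *
o=get_obs();print(o)
import plant
print(getattr(plant,'tcp_to_grasp',None))
for c in("top","scene"):
    im,D=snapshot(c);cv2.imwrite(f"pics/{c}0.png",im[:,:,::-1]);np.save(f"{c}0.npy",D)
    for n in("lens_mid","lens_thin","lens_thick","vblock","rest_mid","bottle","tip_box","wrench"):
        print(c,n,[(np.round(b["xy"]).tolist(),round(b["confidence"],2)) for b in boxes_of(c,n)][:6])
E
```

```text
{'clock': 0.0, 'joint_pos': array([-5.00124968e+01,  2.05905059e+01,  6.31543411e-01, -2.14781074e-02,
       -7.01350527e+01, -1.65079783e+01]), 'qvel': array([ 0.11523587, -0.03924837, -0.10714712,  0.00886262,  0.09303083,
        0.10734872]), 'tau': array([ 6.29128613e-05, -5.82717025e+01,  2.93048269e+01,  6.99714661e+00,
        6.68754205e-03, -1.69274049e-04]), 'tool_pos': array([ 0.26872078, -0.61864885,  0.22561196]), 'orientation': array([ 94.38892358,  89.9038405 , 117.86113352]), 'force': array([ 0.00392471,  0.53789468, -0.69192837]), 'moment': array([-0.00791659, -0.02536271,  0.00341615]), 'opening': 0.08751884903903216}
0.0188
top lens_mid [([213.0, 302.0], 0.9), ([128.0, 153.0], 0.7), ([258.0, 178.0], 0.56), ([306.0, 238.0], 0.36)]
top lens_thin []
top lens_thick [([230.0, 236.0], 0.78)]
top vblock [([307.0, 237.0], 0.77)]
top rest_mid [([182.0, 226.0], 0.44)]
top bottle [([400.0, 157.0], 0.94)]
top tip_box [([199.0, 142.0], 0.86)]
top wrench [([300.0, 151.0], 0.58)]
scene lens_mid [([235.0, 162.0], 0.85), ([413.0, 160.0], 0.82), ([312.0, 161.0], 0.73), ([329.0, 238.0], 0.72)]
scene lens_thin [([262.0, 243.0], 0.73), ([349.0, 134.0], 0.67)]
scene lens_thick [([277.0, 187.0], 0.86)]
scene vblock [([226.0, 250.0], 0.86)]
scene rest_mid []
scene bottle [([246.0, 389.0], 0.7), ([351.0, 134.0], 0.33)]
scene tip_box [([394.0, 204.0], 0.67)]
scene wrench []
```

View pics/top0.png

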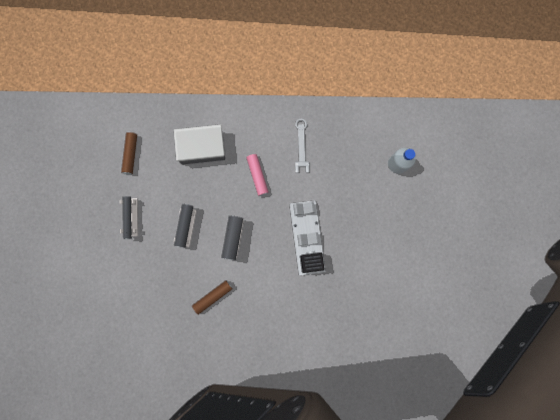

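View pics/scene0.png

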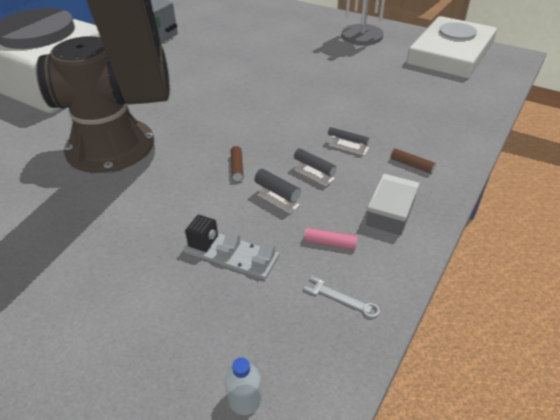

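Top view: dark barrels at (127,217), (185,226) and (233,238), which look thin, mid and thick in that order. The V-block is at (307,237) with its lamp at (312,262). The brown and pink ones are look-alikes. Next I measure them from depth.

Run:
```python
from h import *
D=np.load("top0.npy");im=cv2.imread("pics/top0.png");C=cloud("top",D)
print("bench z",np.median(C[300:330,330:400,2]))
g=im.max(-1)
for n,(u,v),zz in(("thin",(127,217),.034),("mid",(185,226),.039),("thick",(233,238),.045)):
    m=np.zeros(D.shape,bool);m[v-32:v+32,u-20:u+20]=1
    m&=(g<100)&(C[...,2]>zz-.006)
    nl,L,S,_=cv2.connectedComponentsWithStats(m.astype(np.uint8));k=1+S[1:,4].argmax();m=L==k
    p=C[m];(c,s,a)=cv2.minAreaRect((p[:,:2]*1000).astype(np.float32))
    print(n,m.sum(),np.round(c,1),np.round(s,1),round(a,1),"ztop",np.round(np.percentile(p[:,2],[50,90,98])*1000,1))
    e=np.linalg.svd(p[:,:2]-p[:,:2].mean(0),full_matrices=False)[2][0];print(" mean",p.mean(0).round(4),"dir",np.degrees(np.arctan2(e[1],e[0])).round(1))
# vblock
m=np.zeros(D.shape,bool);m[195:280,283:330]=1
for lo,hi,nm in((.009,.016,"base"),(.025,.046,"vsec"),(.055,.08,"lamp")):
    q=m&(C[...,2]>lo)&(C[...,2]<hi);p=C[q]
    (c,s,a)=cv2.minAreaRect((p[:,:2]*1000).astype(np.float32));print(nm,q.sum(),np.round(c,1),np.round(s,1),round(a,1),p.mean(0).round(4))
q=m&(C[...,2]>.005);p=C[q];(c,s,a)=cv2.minAreaRect((p[:,:2]*1000).astype(np.float32));print("all",np.round(c,1),np.round(s,1),a)
cv2.imwrite("pics/crop.png",cv2.resize(im[190:285,100:340],None,fx=3.3,fy=3.3,interpolation=cv2.INTER_CUBIC))
```

```text
bench z -0.00010688866048419263
thin 334 [474.  163.4] [414.   98.5] 62.9 ztop [43.1 46.5 48.8]
 mean [0.5508 0.3154 0.0461] dir -162.5
mid 466 [506.7  65.3] [251.9 107. ] 75.6 ztop [52.6 56.1 58.5]
 mean [0.5315 0.1676 0.0613] dir -173.0
thick 359 [475.7  24.7] [154.2  75. ] 26.5 ztop [61.  65.4 67.3]
 mean [0.5017 0.038  0.063 ] dir 171.7
base 893 [ 511.2 -146.2] [189.6  70.2] 8.0 [ 0.5198 -0.142   0.0125]
vsec 424 [ 512.8 -145.7] [174.8  52.3] 7.4 [ 0.5434 -0.1411  0.0349]
lamp 403 [ 448.4 -155.4] [50.4 54.3] 7.9 [ 0.4461 -0.1551  0.0625]
all [ 514.5 -131.5] [162.4 211.2] 85.779296875
```

View pics/crop.png

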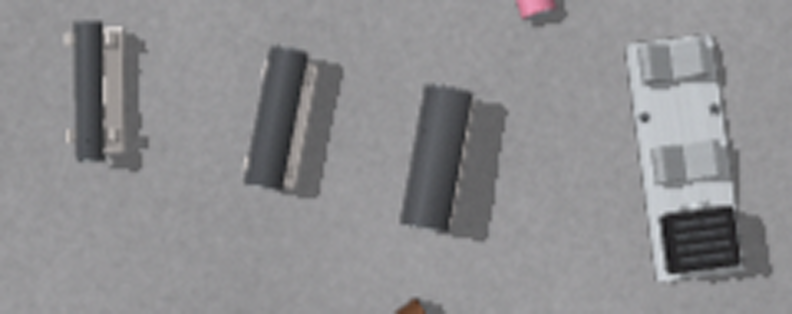

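```bash
cat >> h.py <<'E'
from scipy.spatial.transform import Rotation as Ro
def pose():
    o=get_obs();return np.array(o["tool_pos"]),Ro.from_euler("xyz",o["orientation"],degrees=True).as_matrix(),o
def togo(xyz,yaw):  # yaw = barrel-axis direction, deg; reports total shift along PRESENT tool axes (mm) and twist (rad)
    p,R,o=pose()
    sh=R.T@(np.array(xyz)-p)*1000
    zy=np.degrees(np.arctan2(R[1,2],R[0,2]))   # tool z heading should be along axis
    d=(yaw-zy+90)%180-90
    print("shift",sh.round(1),"twist rad",round(-np.radians(d)*np.sign(-R[2,0])*-1*-1,4),"deg",d.round(2),"tilt x",R[:,0].round(4),"z",R[:,2].round(3),"force",np.round(o["force"],1),"t",o["clock"])
E
python3 - <<'E'
from h import *
D=np.load("top0.npy");im=cv2.imread("pics/top0.png");C=cloud("top",D);g=im.max(-1)
m=(C[...,2]>.047)&(C[...,2]<.058)&(g<110);m[:200]=0;m[255:]=0;m[:,:172]=0;m[:,200:]=0
p=C[m];p=p[(abs(p[:,0]-.53)<.08)&(abs(p[:,1]-.166)<.08)]
c,s,a=cv2.minAreaRect((p[:,:2]*1000).astype(np.float32));print(c,s,a,p.mean(0),np.median(p,0))
e=np.linalg.svd(p[:,:2]-p[:,:2].mean(0),full_matrices=False)[2][0];yaw=np.degrees(np.arctan2(e[1],e[0]));print("yaw",yaw)
A=w("top",(187.3,204.5),.05);B=w("top",(180,246.4),.05);print(A,B)
togo([*( (A+B)/2)[:2],.2],np.degrees(np.arctan2(*(A-B)[1::-1])))
print(pose()[1].round(3))
E
```

```text
(534.278076171875, 171.4140625) (27.712247848510742, 107.1627426147461) 81.49937438964844 [0.53335093 0.17124529 0.05275308] [0.5334848  0.17135698 0.05298559]
yaw 171.45182003192687
[0.58666491 0.16195337 0.05      ] [0.47989482 0.17631802 0.05      ]
shift [ 26.6 617.6 556.5] twist rad 0.5436 deg -31.14 tilt x [ 0.e+00 -1.e-04 -1.e+00] z [0.917 0.398 0.   ] force [ 0.4 -0.1  0.8] t 0.9
[[ 0.    -0.398  0.917]
 [-0.     0.917  0.398]
 [-1.    -0.     0.   ]]
```

```bash
python3 -m pendant '[{"claw":87.6,"linear":[0,30.5,27.5],"twist":0},{"claw":87.6,"linear":[0,30.5,27.5],"twist":0},{"claw":87.6,"linear":[0,30.5,27.5],"twist":0},{"claw":87.6,"linear":[0,30.5,27.5],"twist":0},{"claw":87.6,"linear":[0,30.5,27.5],"twist":0},{"claw":87.6,"linear":[0,30.5,27.5],"twist":0},{"claw":87.6,"linear":[0,30.5,27.5],"twist":0},{"claw":87.6,"linear":[0,30.5,27.5],"twist":0},{"claw":87.6,"linear":[0,30.5,27.5],"twist":0},{"claw":87.6,"linear":[0,30.5,27.5],"twist":0}]'
python3 -m pendant '[{"claw":87.6,"linear":[0,30.5,27.5],"twist":0},{"claw":87.6,"linear":[0,30.5,27.5],"twist":0},{"claw":87.6,"linear":[0,30.5,27.5],"twist":0},{"claw":87.6,"linear":[0,30.5,27.5],"twist":0},{"claw":87.6,"linear":[0,30.5,27.5],"twist":0},{"claw":87.6,"linear":[0,30.5,27.5],"twist":0},{"claw":87.6,"linear":[0,30.5,27.5],"twist":0},{"claw":87.6,"linear":[0,30.5,27.5],"twist":0},{"claw":87.6,"linear":[0,30.5,27.5],"twist":0},{"claw":87.6,"linear":[0,30.5,27.5],"twist":0}]'
python3 -m pendant '[{"claw":87.6,"linear":[0,0,0],"twist":0.1},{"claw":87.6,"linear":[0,0,0],"twist":0.1},{"claw":87.6,"linear":[0,0,0],"twist":0.1},{"claw":87.6,"linear":[0,0,0],"twist":0.1},{"claw":87.6,"linear":[0,0,0],"twist":0.1},{"claw":87.6,"linear":[0,0,0],"twist":0.044},{"claw":87.6,"linear":[0,0,0],"twist":0},{"claw":87.6,"linear":[0,0,0],"twist":0},{"claw":87.6,"linear":[0,0,0],"twist":0},{"claw":87.6,"linear":[0,0,0],"twist":0}]'
python3 - <<'E'
from h import *
P=camera_params("wrist");im,D=snapshot("wrist");cv2.imwrite("pics/w1.png",im[:,:,::-1]);np.save("w1.npy",D)
togo([.534,.1714,.2],-8.3);print(pose()[2]["joint_pos"].round(1))
C=cloud("wrist",D,P);g=im.max(-1)
m=(C[...,2]>.046)&(C[...,2]<.058)&(abs(C[...,0]-.534)<.08)&(abs(C[...,1]-.171)<.045)
p=C[m]
c,s,a=cv2.minAreaRect((p[:,:2]*1000).astype(np.float32));print(c,s,a,p[:,2].max(),len(p))
E
```

```text
clock: 1.73
tool_pos: [0.3998, -0.228, 0.227]
orientation: [-30.5, 89.9, -7.0]
force: [0.6, -0.4, 0.2]
opening: 0.0877
clock: 2.57
tool_pos: [0.5306, 0.1618, 0.2269]
orientation: [10.1, 90.0, 33.7]
force: [1.2, 0.2, 0.9]
opening: 0.0877
clock: 3.4
tool_pos: [0.5304, 0.1595, 0.2266]
orientation: [26.5, 90.0, 18.9]
force: [-0.0, 0.2, 0.5]
opening: 0.0876
shift [26.6 12.3  2.1] twist rad 0.0116 deg -0.66 tilt x [-0.  0. -1.] z [ 0.991 -0.133 -0.   ] force [ 0.8  0.8 -0.3] t 3.45
[  37.     9.2  -14.8   -0.   -66.1 -134.6]
(531.5700073242188, 169.6337890625) (27.5589656829834, 108.91856384277344) 81.37187194824219 0.056979430566502 2411
```

View pics/w1.png

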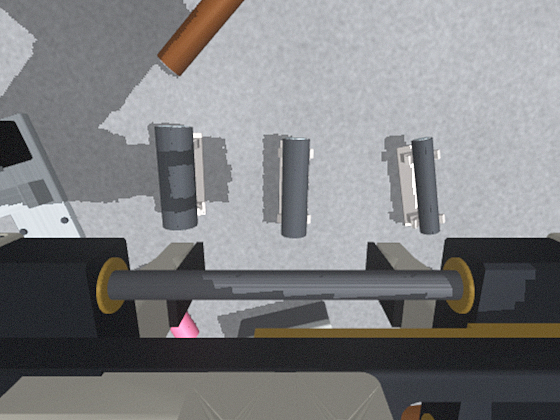

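Wrist view: thick (175,175), mid (295,187) and thin (427,186), all clear of the jaws' path. I line up and go down.

```bash
python3 -m pendant '[{"claw":87.6,"linear":[0,11.3,1.2],"twist":0.016},{"claw":87.6,"linear":[15,0,0],"twist":0},{"claw":87.6,"linear":[20,0,0],"twist":0},{"claw":87.6,"linear":[20,0,0],"twist":0},{"claw":87.6,"linear":[20,0,0],"twist":0},{"claw":87.6,"linear":[20,0,0],"twist":0},{"claw":87.6,"linear":[20,0,0],"twist":0},{"claw":87.6,"linear":[15,0,0],"twist":0},{"claw":87.6,"linear":[0,0,0],"twist":0},{"claw":87.6,"linear":[0,0,0],"twist":0}]'
python3 - <<'E'
from h import *
P=camera_params("wrist");im,D=snapshot("wrist");np.save("w2.npy",D);cv2.imwrite("pics/w2.png",im[:,:,::-1])
togo([.533,.1705,.0202],-8.6)
C=cloud("wrist",D,P)
m=(C[...,2]>.046)&(C[...,2]<.058)&(abs(C[...,0]-.534)<.08)&(abs(C[...,1]-.171)<.045)
p=C[m]
c,s,a=cv2.minAreaRect((p[:,:2]*1000).astype(np.float32));print(c,s,a,p[:,2].max(),len(p))
E
```

```text
clock: 4.28
tool_pos: [0.5328, 0.1703, 0.0962]
orientation: [-127.0, 89.9, -135.6]
force: [0.7, 0.6, 0.9]
opening: 0.0874
shift [77.  -0.3 -0.4] twist rad 0.0005 deg -0.03 tilt x [ 4.e-04 -2.e-04 -1.e+00] z [ 0.989 -0.149  0.   ] force [0.8 0.  0.3] t 4.3333
(531.34326171875, 170.0077362060547) (27.331892013549805, 109.45339965820312) 81.1443099975586 0.05661848661048508 4816
```

```bash
python3 -m pendant '[{"claw":87.6,"linear":[15,0,0],"twist":0},{"claw":87.6,"linear":[15,0,0],"twist":0},{"claw":87.6,"linear":[15,0,0],"twist":0},{"claw":87.6,"linear":[11,0,0],"twist":0},{"claw":87.6,"linear":[10,0,-0.5],"twist":0},{"claw":87.6,"linear":[10,0,0],"twist":0},{"claw":87.6,"linear":[0,0,0],"twist":0},{"claw":60,"linear":[0,0,0],"twist":0},{"claw":45,"linear":[0,0,0],"twist":0},{"claw":38,"linear":[0,0,0],"twist":0}]'
python3 -m pendant '[{"claw":34,"linear":[0,0,0],"twist":0},{"claw":30,"linear":[0,0,0],"twist":0},{"claw":20,"linear":[0,0,0],"twist":0},{"claw":10,"linear":[0,0,0],"twist":0},{"claw":10,"linear":[0,0,0],"twist":0},{"claw":10,"linear":[0,0,0],"twist":0},{"claw":10,"linear":[0,0,0],"twist":0},{"claw":10,"linear":[0,0,0],"twist":0},{"claw":10,"linear":[0,0,0],"twist":0},{"claw":10,"linear":[0,0,0],"twist":0}]'; python3 -c "
from h import *
togo([.533,.1705,.0202],-8.6)"
```

```text
clock: 5.17
tool_pos: [0.533, 0.1709, 0.0213]
orientation: [38.7, 89.9, 30.1]
force: [-0.4, -0.6, 0.6]
opening: 0.073
clock: 6.0
tool_pos: [0.5323, 0.1701, 0.0206]
orientation: [-117.6, 90.0, -126.2]
force: [-0.2, -5.0, 2.3]
opening: 0.0293
shift [0.4 0.4 0.6] twist rad -0.0002 deg 0.01 tilt x [-5.e-04 -7.e-04 -1.e+00] z [ 0.989 -0.15  -0.   ] force [-0.2 -5.   2.3] t 6.0
```

```bash
python3 -m pendant '[{"claw":10,"linear":[-3,0,0],"twist":0},{"claw":10,"linear":[-6,0,0],"twist":0},{"claw":10,"linear":[-12,0,0],"twist":0},{"claw":10,"linear":[-15,0,0],"twist":0},{"claw":10,"linear":[-18,0,0],"twist":0},{"claw":10,"linear":[-18,0,0],"twist":0},{"claw":10,"linear":[-18,0,0],"twist":0},{"claw":10,"linear":[-10,0,0],"twist":0},{"claw":10,"linear":[0,0,0],"twist":0},{"claw":10,"linear":[0,0,0],"twist":0}]'; python3 -c "
from h import *
togo([.5459,-.1413,.12],8)"
```

```text
clock: 6.83
tool_pos: [0.5325, 0.171, 0.1207]
orientation: [67.3, 89.9, 58.7]
force: [0.4, -0.2, -2.9]
opening: 0.0293
shift [   0.4 -306.8   60. ] twist rad -0.2899 deg 16.61 tilt x [ 7.0e-04  1.1e-03 -1.0e+00] z [ 0.989 -0.15   0.   ] force [ 0.4 -0.2 -2.9] t 6.8333
```

```bash
python3 -m pendant '[{"claw":10,"linear":[0,-10,2],"twist":0},{"claw":10,"linear":[0,-20,4],"twist":0},{"claw":10,"linear":[0,-27,5],"twist":0},{"claw":10,"linear":[0,-27,5],"twist":0},{"claw":10,"linear":[0,-27,5],"twist":0},{"claw":10,"linear":[0,-27,5],"twist":0},{"claw":10,"linear":[0,-27,6],"twist":0},{"claw":10,"linear":[0,-27,6],"twist":0},{"claw":10,"linear":[0,-27,6],"twist":0},{"claw":10,"linear":[0,-27,5],"twist":0}]'
python3 -m pendant '[{"claw":10,"linear":[0,-25,5],"twist":0},{"claw":10,"linear":[0,-20,4],"twist":0},{"claw":10,"linear":[0,-15,2],"twist":0},{"claw":10,"linear":[0,0,0],"twist":-0.06},{"claw":10,"linear":[0,0,0],"twist":-0.06},{"claw":10,"linear":[0,0,0],"twist":-0.06},{"claw":10,"linear":[0,0,0],"twist":-0.06},{"claw":10,"linear":[0,0,0],"twist":-0.05},{"claw":10,"linear":[0,0,0],"twist":0},{"claw":10,"linear":[0,0,0],"twist":0}]'
python3 - <<'E'
from h import *
togo([.5459,-.1413,.12],8)
for c in("wrist","scene","top"):
    P=camera_params(c);im,D=snapshot(c);cv2.imwrite(f"pics/{c}3.png",im[:,:,::-1]);np.save(f"{c}3.npy",D)
    np.save(f"P{c}3.npy",P,allow_pickle=True)
    C=cloud(c,D,P);b=abs(C[...,0]-.53)<.13; b&=abs(C[...,1]+.14)<.1
    for nm,lo,hi in(("base",.008,.016),("lamp",.06,.07),("barrel",.125,.158)):
        p=C[b&(C[...,2]>lo)&(C[...,2]<hi)]
        if len(p)>20:
            r=cv2.minAreaRect((p[:,:2]*1000).astype(np.float32));print(c,nm,len(p),np.round(r[0],1),np.round(r[1],1),round(r[2],1),p[:,2].max().round(4))
E
```

```text
clock: 7.67
tool_pos: [0.5431, -0.0818, 0.1191]
orientation: [-166.7, 89.9, -175.3]
force: [1.1, -0.0, -1.8]
opening: 0.0292
clock: 8.5
tool_pos: [0.5452, -0.1412, 0.1193]
orientation: [171.0, 89.9, 178.9]
force: [0.7, -0.3, -0.8]
opening: 0.0293
shift [-0.7 -0.2  0.7] twist rad -0.0019 deg 0.11 tilt x [-0.0022  0.     -1.    ] z [ 0.991  0.137 -0.002] force [ 0.7 -0.3 -0.8] t 8.5
wrist base 4251 [ 496.8 -150.4] [165.2  70.3] 7.9 0.016
wrist lamp 6448 [ 443.  -157.8] [45.7 53.8] 7.8 0.0674
wrist barrel 10693 [ 531.6 -141.9] [57.1 86.2] 77.5 0.1578
scene base 1221 [ 541.6 -143. ] [263.1 106.6] 25.3 0.016
scene lamp 350 [ 443.6 -158.3] [46.3 55.3] 8.7 0.0668
scene barrel 437 [ 578.  -140.2] [45.5 61.7] 4.3 0.1575
top base 401 [ 472.2 -157.2] [111.8  89.2] 13.6 0.016
top lamp 339 [ 446.1 -155.4] [45.5 53.4] 8.4 0.0689
top barrel 145 [ 505.5 -144.4] [28.4 27.5] 88.8 0.1569
```

View pics/wrist3.png

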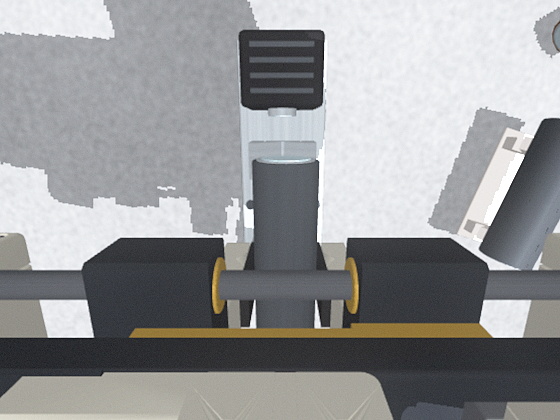

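Wrist view: the barrel (285,200) is held above the V and lines up with the lamp (281,68). My box clipped the lamp, so I measure barrel against block in the same frame with a wider window.

Run:
```python
from h import *
e=np.array([np.cos(np.radians(8)),np.sin(np.radians(8))]);n=np.array([-e[1],e[0]]);O=np.array([.5457,-.1415])
for c,f in(("wrist","wrist3"),("top","top0"),("top","top3"),("scene","scene0"),("scene","scene3")):
    P=np.load("Pwrist3.npy",allow_pickle=True).item() if c=="wrist" else camera_params(c)
    C=cloud(c,np.load(f+".npy"),P);u=(C[...,:2]-O)@e*1000;v=(C[...,:2]-O)@n*1000;z=C[...,2]
    b=(u>-160)&(u<100)&(abs(v)<50)
    for nm,lo,hi in(("base",.009,.015),("vee",.036,.044),("lamp",.061,.068),("barrel",.13,.158)):
        q=b&(z>lo)&(z<hi)
        if nm=="vee": q&=(abs(v)<30)&(u>-66)
        if nm=="barrel": q&=(abs(v)<17)&(u>-70)
        if nm=="lamp": q&=u<-50
        if q.sum()<20: continue
        p=np.stack([u[q],v[q]],1).astype(np.float32);r=cv2.minAreaRect(p)
        print(f,nm,len(p),"u",np.percentile(p[:,0],[.5,2,98,99.5]).round(1),"v",np.percentile(p[:,1],[.5,2,98,99.5]).round(1),"yawerr",round((r[2]+45)%90-45,1),"z",z[q].max().round(4))
    if c=="wrist":
        q=b&(z>.13)&(z<.152)&(abs(v)<17)&(u<-20); 
        for lo in(-54,-44,-34): 
            k=q&(abs(u-lo-5)<5); print("  slice",lo,v[k].min().round(1),v[k].max().round(1),z[k].max().round(4))
```

```text
wrist3 base 4189 u [-128.9 -120.1   26.3   31.1] v [-36.9 -36.5  32.5  32.9] yawerr -0.1 z 0.0149
wrist3 vee 568 u [-56.9 -56.8 -31.9 -29.7] v [-27.5 -27.3  23.1  23.3] yawerr 1.5 z 0.044
wrist3 lamp 6262 u [-125.9 -125.2  -82.4  -81.7] v [-27.9 -27.   23.3  24.3] yawerr -0.1 z 0.0674
wrist3 barrel 9344 u [-56.2 -56.   20.2  23. ] v [-15.9 -14.1  14.8  15.9] yawerr -3.0 z 0.1576
  slice -54 -13.8 15.2 0.152
  slice -44 -14.1 15.1 0.152
  slice -34 -14.0 15.1 0.152
top0 base 834 u [-128.9 -127.5   57.2   59.4] v [-34.6 -33.8  34.4  35. ] yawerr -0.0 z 0.015
top0 vee 178 u [-52.9 -52.4  51.9  53.7] v [-25.4 -25.   25.1  25.6] yawerr 0.1 z 0.044
top0 lamp 281 u [-123.2 -122.1  -79.7  -78.7] v [-25.6 -24.8  25.2  26.3] yawerr -0.6 z 0.068
top3 base 343 u [-129.3 -128.7  -23.1  -20.7] v [-34.7 -33.9  34.7  35.1] yawerr -0.1 z 0.015
top3 vee 61 u [-52.9 -52.8 -26.7 -26.4] v [-25.2 -24.9  25.   25.2] yawerr -1.0 z 0.0431
top3 lamp 288 u [-123.  -122.6  -79.1  -78.5] v [-26.2 -24.9  25.5  26.2] yawerr 0.9 z 0.068
top3 barrel 144 u [-52.7 -52.5 -25.7 -25.1] v [-11.7 -11.1  16.4  16.7] yawerr -9.2 z 0.1569
scene0 base 1157 u [-130.3 -122.5   56.1   57.4] v [-38.  -37.4  30.4  32.3] yawerr 0.1 z 0.015
scene0 vee 242 u [-56.1 -55.4  50.6  51.5] v [-28.8 -27.9  21.9  23.4] yawerr 0.0 z 0.0434
scene0 lamp 328 u [-125.1 -124.5  -82.4  -81.2] v [-28.8 -27.3  22.3  23.5] yawerr -0.9 z 0.0679
scene3 base 1124 u [-130.  -122.4   56.4   57.2] v [-38.  -37.2  30.5  32.4] yawerr 0.4 z 0.015
scene3 vee 247 u [-56.6 -56.   50.6  51.4] v [-28.3 -27.9  21.8  22.8] yawerr 0.3 z 0.0438
scene3 lamp 309 u [-125.  -124.5  -81.5  -80.6] v [-28.3 -27.7  15.7  18.4] yawerr -3.9 z 0.0668
scene3 barrel 365 u [ 9.5 10.9 54.2 54.8] v [-16.1 -15.5   9.9  11.4] yawerr 0.4 z 0.1557
```

Wrist and top agree: the barrel sits 2.5 mm too far to +y across the V and about 0.5 mm too far along it. I correct that, go lower and measure again.

```bash
python3 -m pendant '[{"claw":10,"linear":[0,-2.5,-0.5],"twist":0},{"claw":10,"linear":[10,0,0],"twist":0},{"claw":10,"linear":[12,0,0],"twist":0},{"claw":10,"linear":[12,0,0],"twist":0},{"claw":10,"linear":[12,0,0],"twist":0},{"claw":10,"linear":[12,0,0],"twist":0},{"claw":10,"linear":[8,0,0],"twist":0},{"claw":10,"linear":[4,0,0],"twist":0},{"claw":10,"linear":[0,0,0],"twist":0},{"claw":10,"linear":[0,0,0],"twist":0}]'
python3 - <<'E'
from h import *
e=np.array([np.cos(np.radians(8)),np.sin(np.radians(8))]);n=np.array([-e[1],e[0]]);O=np.array([.5457,-.1415])
p,R,o=pose();togo([.5457,-.1415,.0242],8);zt=p[2]+.0188;print("axis z",zt)
for c in("wrist","top","scene"):
    P=camera_params(c);im,D=snapshot(c);cv2.imwrite(f"pics/{c}4.png",cv2.resize(im[180:320,140:340],None,fx=4,fy=4)[:,:,::-1] if c=="scene" else im[:,:,::-1]);C=cloud(c,D,P)
    u=(C[...,:2]-O)@e*1000;v=(C[...,:2]-O)@n*1000;z=C[...,2]
    for nm,lo,hi in(("vee",.036,.044),("barrel",zt-.004,zt+.017)):
        q=(z>lo)&(z<hi)&(u>-66)&(u<75)&(abs(v)<(32 if nm=="vee" else 19))
        if nm=="barrel": q&=(u<-27)|(u>22)
        if q.sum()<15: continue
        for s in(-1,1):
            k=q&(u*s>15)
            if k.sum()>10: print(c,nm,s,k.sum(),"u",np.percentile(u[k],[1,3,97,99]).round(1),"v",np.percentile(v[k],[1,3,97,99]).round(1),"vmid",np.median(v[k]).round(1),"ztop",np.percentile(z[k],98).round(4))
E
```

```text
clock: 9.48
tool_pos: [0.546, -0.1435, 0.0506]
orientation: [-144.6, 90.0, -136.6]
force: [-0.1, 0.5, -1.4]
opening: 0.029
shift [26.4  2.  -0.1] twist rad 0.0002 deg -0.01 tilt x [-1.e-04 -1.e-04 -1.e+00] z [ 0.99   0.139 -0.   ] force [-0.1  0.5 -1.4] t 9.4833
axis z 0.06937414782332973
wrist vee -1 1564 u [-57.  -56.8 -30.  -29.4] v [-27.2 -26.9  23.2  23.6] vmid 12.2 ztop 0.0432
wrist vee 1 206 u [32.9 33.9 50.7 50.9] v [-23.4 -23.2  18.8  18.9] vmid 15.8 ztop 0.0432
wrist barrel -1 4700 u [-55.7 -55.6 -27.9 -27.3] v [-16.1 -15.2  11.4  12.3] vmid -1.9 ztop 0.0854
wrist barrel 1 101 u [22.  22.1 27.2 27.7] v [-16.6 -16.3  12.   12. ] vmid 5.6 ztop 0.0814
top vee -1 74 u [-53.2 -52.8 -29.5 -29.2] v [-25.2 -24.6  24.8  25.1] vmid 15.1 ztop 0.0433
top barrel -1 109 u [-52.2 -52.  -28.9 -27.4] v [-14.1 -13.5  13.9  14.3] vmid 2.2 ztop 0.0861
scene vee 1 73 u [24.5 24.9 51.4 51.9] v [-28.4 -28.   18.7  19.8] vmid -23.4 ztop 0.0428
scene barrel 1 270 u [22.6 23.4 54.9 55.2] v [-17.7 -17.3   8.1   9.4] vmid -9.7 ztop 0.0855
```

View pics/scene4.png

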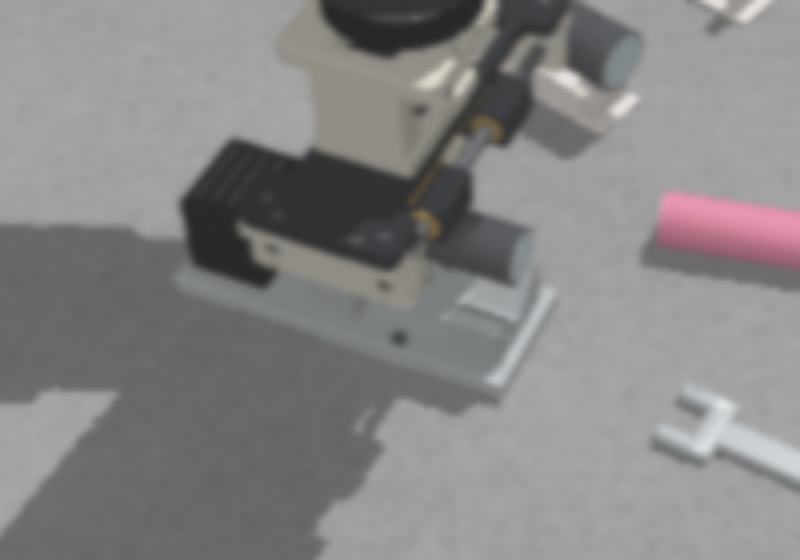

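Close-up: the barrel is above the V, the jaws are over the gap, and the body clears the lamp. The lateral fit is good. It is about 1.3 mm too far from the lamp, so I correct that and go lower.

```bash
python3 -m pendant '[{"claw":10,"linear":[0,0,-1.4],"twist":0},{"claw":10,"linear":[2,0,0],"twist":0},{"claw":10,"linear":[3,0,0],"twist":0},{"claw":10,"linear":[3,0,0],"twist":0},{"claw":10,"linear":[3,0,0],"twist":0},{"claw":10,"linear":[3,0,0],"twist":0},{"claw":10,"linear":[3,0,0],"twist":0},{"claw":10,"linear":[3,0,0],"twist":0},{"claw":10,"linear":[0,0,0],"twist":0},{"claw":10,"linear":[0,0,0],"twist":0}]'
cat > m.py <<'E'
from h import *
e=np.array([np.cos(np.radians(8)),np.sin(np.radians(8))]);n=np.array([-e[1],e[0]]);O=np.array([.5457,-.1415])
p,R,o=pose();togo([.5457,-.1415,.0242],8);zt=p[2]+.0188;print("axis z",zt,"tcp",p,"moment",o["moment"].round(2))
for c in("wrist","top","scene"):
    P=camera_params(c);im,D=snapshot(c);cv2.imwrite(f"pics/{c}5.png",im[:,:,::-1]);C=cloud(c,D,P)
    u=(C[...,:2]-O)@e*1000;v=(C[...,:2]-O)@n*1000;z=C[...,2]
    for nm,lo,hi in(("vee",.036,.0435),("barrel",zt+.003,zt+.017)):
        q=(z>lo)&(z<hi)&(u>-66)&(u<75)&((abs(v+1)>19)&(abs(v)<32) if nm=="vee" else abs(v+1)<17)
        if nm=="barrel": q&=(u<-27)|(u>30)
        for s in(-1,1):
            k=q&(u*s>15)
            if k.sum()>10: print(c,nm,s,k.sum(),"u",np.percentile(u[k],[1,3,97,99]).round(1),"v",np.percentile(v[k],[1,3,97,99]).round(1),"vmid",np.median(v[k]).round(1),"ztop",np.percentile(z[k],98).round(4))
E
python3 m.py
```

```text
clock: 10.47
tool_pos: [0.5444, -0.1437, 0.0303]
orientation: [176.8, 90.0, -175.1]
force: [-0.3, 0.3, -0.9]
opening: 0.0291
shift [6.1 2.  1.6] twist rad 0.0002 deg -0.01 tilt x [-6.e-04 -1.e-04 -1.e+00] z [ 0.99   0.139 -0.001] force [-0.3  0.3 -0.9] t 10.4667
axis z 0.04906130256733989 tcp [ 0.54438264 -0.14367271  0.0302613 ] moment [-0.05 -0.   -0.03]
wrist vee -1 1424 u [-57.  -56.6 -29.9 -29.3] v [-27.3 -27.   23.5  23.7] vmid -20.8 ztop 0.0431
wrist vee 1 38 u [27.8 28.  36.3 37. ] v [-25.9 -25.3  21.1  21.5] vmid -20.3 ztop 0.0425
wrist barrel -1 4805 u [-57.3 -56.9 -28.  -27.3] v [-16.  -15.2  11.5  12.3] vmid -1.8 ztop 0.0651
top vee -1 35 u [-52.6 -52.5 -32.2 -32.1] v [-24.9 -24.4  24.9  25. ] vmid 20.0 ztop 0.0434
top barrel -1 99 u [-53.7 -53.  -30.4 -29.4] v [-13.8 -13.2  13.5  13.9] vmid 1.6 ztop 0.0654
scene vee 1 56 u [23.6 23.7 50.8 51.2] v [-28.9 -28.2 -20.7  -2.6] vmid -24.3 ztop 0.0429
scene barrel 1 158 u [30.7 31.2 53.  53.5] v [-17.4 -17.    8.6  10.1] vmid -8.0 ztop 0.0653
```

Flush within about 0.5 mm and centred across. Now down to contact.

```bash
python3 -m pendant '[{"claw":10,"linear":[1,0,0],"twist":0},{"claw":10,"linear":[1,0,0],"twist":0},{"claw":10,"linear":[1,0,0],"twist":0},{"claw":10,"linear":[1,0,0],"twist":0},{"claw":10,"linear":[1,0,0],"twist":0},{"claw":10,"linear":[0.5,0,0],"twist":0},{"claw":10,"linear":[0.5,0,0],"twist":0},{"claw":10,"linear":[0,0,0],"twist":0},{"claw":10,"linear":[0,0,0],"twist":0},{"claw":10,"linear":[0,0,0],"twist":0}]'
```

```text
clock: 11.45
tool_pos: [0.5445, -0.1435, 0.0247]
orientation: [52.1, 90.0, 60.1]
force: [-1.1, 1.5, 2.4]
opening: 0.0294
```

```bash
python3 -m pendant '[{"claw":10,"linear":[0.3,0,0],"twist":0},{"claw":10,"linear":[0.3,0,0],"twist":0},{"claw":10,"linear":[0.3,0,0],"twist":0},{"claw":10,"linear":[0,0,0],"twist":0},{"claw":10,"linear":[0,0,0],"twist":0},{"claw":10,"linear":[0,0,0],"twist":0},{"claw":10,"linear":[0,0,0],"twist":0},{"claw":10,"linear":[0,0,0],"twist":0},{"claw":10,"linear":[0,0,0],"twist":0},{"claw":10,"linear":[0,0,0],"twist":0}]'; python3 m.py
```

```text
clock: 12.28
tool_pos: [0.5446, -0.1435, 0.0246]
orientation: [-10.8, 90.0, -2.7]
force: [-3.2, 3.8, 10.3]
opening: 0.0293
shift [0.4 1.8 1.4] twist rad 0.0006 deg -0.04 tilt x [ 4.e-04 -0.e+00 -1.e+00] z [0.99 0.14 0.  ] force [-3.2  3.8 10.3] t 12.2833
axis z 0.04335743598802849 tcp [ 0.54461349 -0.14347298  0.02455744] moment [1.4  1.52 0.02]
wrist vee -1 1527 u [-57.  -56.6 -30.  -29.4] v [-27.3 -26.9  23.5  23.7] vmid -20.7 ztop 0.0431
wrist vee 1 17 u [29.8 29.9 32.5 32.5] v [-24.8 -24.6  20.7  20.9] vmid -20.5 ztop 0.0431
wrist barrel -1 4785 u [-57.1 -56.8 -28.  -27.3] v [-15.9 -15.   11.6  12.5] vmid -1.7 ztop 0.0594
top vee -1 37 u [-52.7 -52.6 -34.3 -32.9] v [-25.3 -25.1  25.1  25.7] vmid 18.8 ztop 0.0428
top barrel -1 96 u [-53.8 -53.3 -30.  -29. ] v [-13.3 -12.6  13.3  13.5] vmid 1.0 ztop 0.0598
scene vee 1 66 u [24.2 24.4 51.  51.1] v [-28.4 -28.4  22.1  23.3] vmid -24.2 ztop 0.0432
scene barrel 1 154 u [30.6 31.  52.9 53.2] v [-16.8 -16.3   7.7   8.9] vmid -7.7 ztop 0.0598
```

Contact: 10 N vertical with about 4 N side load. I relieve the side load and press a little more.

```bash
python3 -m pendant '[{"claw":10,"linear":[0.2,0.2,-0.1],"twist":0},{"claw":10,"linear":[0.2,0.2,-0.1],"twist":0},{"claw":10,"linear":[0.1,0,0],"twist":0},{"claw":10,"linear":[0,0,0],"twist":0},{"claw":10,"linear":[0,0,0],"twist":0},{"claw":10,"linear":[0,0,0],"twist":0},{"claw":10,"linear":[0,0,0],"twist":0},{"claw":10,"linear":[0,0,0],"twist":0},{"claw":10,"linear":[0,0,0],"twist":0},{"claw":10,"linear":[0,0,0],"twist":0}]'; python3 m.py
```

```text
clock: 13.27
tool_pos: [0.5447, -0.1434, 0.0245]
orientation: [-30.3, 89.9, -22.3]
force: [-4.7, 1.1, 13.7]
opening: 0.0292
shift [0.3 1.7 1.3] twist rad 0.0009 deg -0.05 tilt x [ 1.e-03 -4.e-04 -1.e+00] z [0.99  0.14  0.001] force [-4.7  1.1 13.7] t 13.2667
axis z 0.04330429028401851 tcp [ 0.5446545  -0.1434088   0.02450429] moment [0.81 1.74 0.12]
wrist vee -1 1520 u [-57.  -56.6 -30.  -29.3] v [-27.2 -26.9  23.5  23.8] vmid -20.7 ztop 0.043
wrist vee 1 16 u [29.8 29.9 32.5 32.6] v [-24.7 -24.5  20.8  21. ] vmid -20.5 ztop 0.0429
wrist barrel -1 4792 u [-57.1 -56.7 -28.  -27.3] v [-15.9 -15.1  11.7  12.5] vmid -1.6 ztop 0.0594
top vee -1 36 u [-52.8 -52.6 -34.1 -33.9] v [-24.8 -24.5  25.1  25.5] vmid 19.4 ztop 0.043
top barrel -1 98 u [-53.5 -52.9 -29.9 -29.2] v [-13.8 -12.6  13.2  13.6] vmid 2.3 ztop 0.06
scene vee 1 62 u [24.  24.3 50.9 51.4] v [-27.5 -27.3  20.2  22.4] vmid -24.1 ztop 0.0422
scene barrel 1 151 u [30.3 30.5 53.2 53.4] v [-17.  -15.7   7.7   9.3] vmid -7.6 ztop 0.0596
```

```bash
python3 -m pendant '[{"claw":10,"linear":[0,0,-0.2],"twist":0},{"claw":10,"linear":[0.1,0,-0.2],"twist":0},{"claw":10,"linear":[0,0,0],"twist":0},{"claw":10,"linear":[0,0,0],"twist":0},{"claw":10,"linear":[0,0,0],"twist":0},{"claw":10,"linear":[0,0,0],"twist":0},{"claw":10,"linear":[0,0,0],"twist":0},{"claw":10,"linear":[0,0,0],"twist":0},{"claw":10,"linear":[0,0,0],"twist":0},{"claw":10,"linear":[0,0,0],"twist":0}]'; python3 m.py
python3 - <<'E'
import cv2,numpy as np
a=cv2.imread("pics/wrist5.png")[20:300,200:370];b=cv2.imread("pics/scene5.png")[190:290,170:300]
cv2.imwrite("pics/fin.png",np.hstack([cv2.resize(a,(340,560)),cv2.resize(b,(460,560*460//598)) if 0 else cv2.copyMakeBorder(cv2.resize(b,(455,350)),0,210,0,0,0)]))
E
```

```text
clock: 14.25
tool_pos: [0.5447, -0.1434, 0.0245]
orientation: [-21.1, 89.9, -13.0]
force: [-4.6, 3.2, 13.7]
opening: 0.0295
shift [0.3 1.7 1.3] twist rad 0.001 deg -0.06 tilt x [ 1.7e-03 -4.0e-04 -1.0e+00] z [0.99  0.14  0.002] force [-4.6  3.2 13.7] t 14.25
axis z 0.04330244630677721 tcp [ 0.54465187 -0.14340395  0.02450245] moment [0.85 1.49 0.1 ]
wrist vee -1 1521 u [-57.  -56.6 -30.  -29.4] v [-27.2 -27.   23.4  23.7] vmid -20.8 ztop 0.043
wrist vee 1 16 u [29.9 30.  32.3 32.4] v [-24.6 -24.5  20.7  20.9] vmid -20.5 ztop 0.0425
wrist barrel -1 4793 u [-57.1 -56.8 -28.  -27.3] v [-15.9 -15.1  11.6  12.4] vmid -1.6 ztop 0.0594
top vee -1 38 u [-52.8 -52.7 -34.7 -34.4] v [-25.2 -24.8  25.4  25.6] vmid 19.5 ztop 0.0429
top barrel -1 99 u [-53.8 -53.2 -30.1 -29.6] v [-14.2 -13.3  12.9  13.9] vmid 1.0 ztop 0.0595
scene vee 1 63 u [23.4 24.3 51.  51.2] v [-28.2 -28.   21.8  23.2] vmid -23.9 ztop 0.0429
scene barrel 1 154 u [30.2 30.9 53.2 53.9] v [-17.2 -15.6   7.2   8.5] vmid -7.5 ztop 0.0589
```

View pics/fin.png

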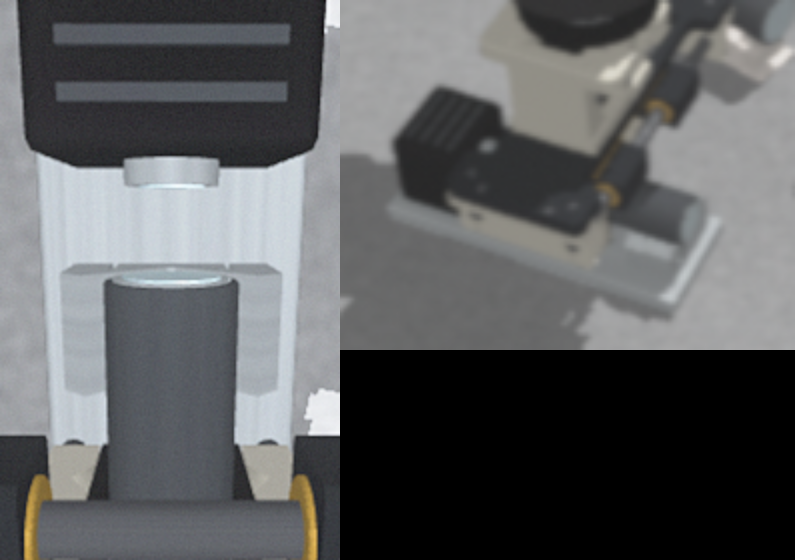

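The picture shows the barrel seated in the V between the jaws, with its lamp-side end level with the V's end (row ~270). Pressing force is steady at 13.7 N, so I hand in.

```bash
python3 -c "
from h import *
o=get_obs();print(o['force'],o['opening'],close_job())"
```

```text
the job is handed in; nothing more can be done
[-4.80747289  2.21605417 13.58505683] 0.02919384777376188 None
```

The middle barrel is seated in the V-block, and I handed the job in at about 14.4 s with the arm still gripping it and pressing down. I picked it by its measured height and width between the other two barrels.

- **Press:** the last reading was about 13.6 N down, steady across the last two moves, with the fingers at 29.2 mm.
- **Height:** the axis works out at 43.3 mm, against 43 mm when seated. The far end was last at 58.9 mm and the near end at 59.4 mm, so it is level to about 0.5 mm.
- **Centring across the V:** the wrist and top cameras agree within about 0.3 mm.
- **Flush ends:** the wrist camera puts the lamp-side end within about 0.1 mm of the V's end. The top camera suggests 0.5–1 mm towards the lamp. The coarser scene camera disagrees, showing the far end about 2 mm beyond the block. I trusted the wrist view.
- **Side load:** about 5 N remained, mostly along the barrel. My last 0.4 mm correction did not reduce it, probably because friction was holding it.

I didn't check the other barrels and bystanders with a final measurement. The arm kept clear of them, and there was no sign of contact in the force readings or the pictures.

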